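# Feel for the water bath's hidden lid release and press it

### The job

Pop the lid of the water bath ajar by its release, which lies hidden in a notch somewhere along the black front edge. Touch the yellow end piece with a shut fingertip, slide off it so that the finger touches the black edge right beside it, and sweep on along the edge until you find the notch; then press the release inside it all the way down, and move clear. Do not touch the clear lid itself, and leave the rack, bottle and beaker where they stand: nothing is to be picked up.

Things in the scene. Friction and masses are not known exactly. Their poses are not given: they have to be found in the camera images.
- edge_mid (a point): Middle of the top of the bath's black front edge strip, 150 mm above the bench. x points from the edge back over the lid, y along the edge, z up (turned with the bath). The exposed strip runs 125 mm each way along y, is 36 mm wide in x (18 mm either side), flat, level, rigid, broken only by the notch. Behind it: a 4 mm steel lip, its top 6 mm lower (22 to 26 mm in x), then the lid.
- bath: Water bath, fixed grey box 450 mm wide, 307 mm deep; origin on the bench under edge_mid, same axes. The hidden notch in its edge strip is 48 mm long in y, as wide as the strip; its centre lies anywhere up to 45 mm in y either way from edge_mid (not given). Its floor is the release, a flat black tab, 10 mm below the strip's top, 18 mm when fully pressed.
- mark: The yellow end piece at one end of the edge (either end, it differs; a grey twin is at the other): fixed block 44 mm wide across the edge, 100 mm long along it, its top 2 mm higher than the black strip. Origin at the centre of its top, 175 mm from edge_mid along the edge; its inner end is 125 mm from edge_mid.
- release (a joint): How far the release tab is pressed down, m: 0 up, 0.008 fully down (hard stop). It takes about 5 to 8 N, stays where it is left, and raises the lid in proportion as it goes down.
- lid_front (a point): Middle of the top of the front rim of the clear, dark-framed lid: shut, 36 mm behind edge_mid in x and 2 mm lower. The lid reaches 214 mm back from here to its hinge, is 400 mm wide and 8 mm thick. Not to be touched. It moves only with the release: fully pressed, the lid is tilted open 0.14 rad and this point stands 30 mm higher.
- rack_mid (a point): Centre of a loose blue tube rack with white and red capped tubes, 60 x 90 x 64 mm, on the bench in front of the bath. Leave alone.
- reagent_mid (a point): Centre of a small loose bottle with blue cap, diameter 48 mm, 85 mm high, on the bench in front of the bath. Leave alone.
- beaker_mid (a point): Centre of a loose clear beaker, diameter 64 mm, 75 mm high, on the bench in front of the bath. Leave alone.
There are look-alikes about, which are no part of the job. What is meant by the part that bears beaker_mid is not purple, and is the larger of those in its own colour. Several things look just like the part that bears reagent_mid: the one meant starts farthest to the robot's right.

How it is judged:
By the outcome, as a careful person would: the job done as asked, in the order asked, and still so for the second after the job is handed in, with the robot touching nothing.
It also fails if it takes over 53 s, if anything falls off the work surface, if the arm or the gripper's body presses on something with over 40 N, if the wrist force passes 120 N, or if a joint passes its speed limit or range.

### The arm

A 6-joint arm with a two-finger parallel gripper is mounted at the origin on the work surface. World frame = base frame: x ahead of the robot, y to its left, z up, the work surface at z = 0. Lengths are in m, angles in rad, forces in N, time in s.
With the tool pointing down it reaches from about 0.375 to 0.9 m from the base axis. Payload 3.1 kg.
Tool frame: the origin (TCP) lies between the finger pads; the fingertips stand 22 mm ahead of it and the grasp point (between the pads) lies 3 mm ahead of it; z points along the fingers, y is the line along which they close (so a half turn about z gives the same grasp; the last joint's range is limited). The gripper opens to 87 mm and grips with 3 to 60 N. Pads are 19 mm wide; open, the fingers measure 117 mm over their backs; the gripper's body (75 mm by 190 mm) begins 51 mm behind the grasp point.
Start: joints at [-1.508, 0.527, 1.433, -0, 1.181, -0.178], TCP at [0.149, -0.607, 0.245] pointing down, gripper open.
Joint ranges: [-3.08, 3.08], [-0.75, 2.2], [0.22, 2.44], [-1.43, 4.57], [0, 2.65], [-2.85, 2.85]. Speed limits (rad/s): [2.79, 2.79, 3.14, 3.14, 3.14, 3.14].

### API

Orientations are given as a unit quaternion [x, y, z, w].
In Python, from rig import get_obs, camera, get_calibration, hand_in, cut_out gives the robot as it stands.
- The arm moves only by the shell command python3 -m inch 'ROWS' [OPENING] [FORCE]. ROWS is JSON, one flat list of numbers, 6 for each row, row after row: the shift along the tool's x, y, z scaled (see below), then the turn, a rotation vector about the tool's x, y, z scaled (see below). A call has 1 to 20 rows; each row is the pose to reach, as a shift and turn from the pose commanded when the call began, along the tool's axes at that moment; what a row does not reach only later rows make up. The controller multiplies each number of a shift by 0.08 m and each number of a turn by 90 degrees. A row lasts 1/12 s, in which the tool goes at most 41.7 mm and 7.16 degrees, less where a joint would pass 70% of its speed; a pose out of reach is approached as far as the arm can. A call with a number of a shift or a turn outside -1 to 1 is refused whole. A call with a gripper value outside its range is refused whole. OPENING is the finger opening in mm, from 0 to 87, set as the call begins (- or left out, the last holds). The fingers move at their own pace and stop on an object; FORCE is the grip in N (left out, the last holds). Time passes only in rows, so rows that repeat a pose let the fingers close. It gives the time, the measured TCP pose, the force, the opening and the grip force at its end, in the units of the state.
- get_obs(): the state, without advancing time (a new reading comes with each control period).
- camera(name): name is "scene" or "top" or "wrist"; returns the picture (420x560x3 uint8, red, green, blue); there is no depth.
- get_calibration(name): a dict with "vertical_fov" (degrees; the focal length in pixels is half the picture's height over the tangent of half this angle, whatever the lens; pixels are square), "cx", "cy" (the principal point, pixels), "T" (4x4, takes a point from camera to world coordinates). Camera axes: x right, y down, z forward; pixel columns grow to the right and rows downward; lengths in m; the calibration is good to about 2 mm. The wrist camera is an equidistant fisheye: a pixel r from the principal point sees the ray r / f radians off the axis. A picture is of the moment at which its call begins: read the wrist's pose just before it. get_calibration takes no time and is no camera call; for the wrist camera it gives the pose at the moment of the call.
- hand_in(): hands the job in; it is judged then, once.
Trained networks look in the newest picture that a camera, given by its name, has taken for a name from the list of things; names that differ only in an ending like _2 or _b are one class to them, and where a whole thing is asked for, a point or a joint stands for the part that bears it (a point fixed in the world has none). Each returns a list of dicts, best first, with "conf" (0 to 1); they miss things now and then, are a little off and sometimes report something else, mostly with a low value. They report only what shows in the picture. A call takes as long as a camera call. They do not tell look-alikes from the thing itself.
- cut_out(camera, thing): "region" (420x560 bool, what is visible of it) and "bbox" ([left, top, right, bottom] in pixels, round what is visible of it).
The state is a dict: "time": time; "q": joint angles; "joint_velocities": joint speeds; "joint_torque": joint torques, N m; "position": TCP position; "tool_rot": TCP orientation; "ft_force": force on the tool from outside, world axes, zero at the start; "moment": the same for the moment, N m; "grip_width": finger opening in m; "grip_force": force on a finger pad.
Only numpy, scipy, OpenCV 4.12 (cv2) and the standard library are available. Lean on these libraries where they do the work, as an engineer would, in place of code of your own. Each camera call takes 0.05 s, during which the arm holds its last target. There are 200 camera calls.

## Working session

There is one attempt and no reset: what is moved stays moved. The work goes in short steps, Python scripts to look and compute and a shell command to move; the robot and the scene stay as the last step left them, time stands still between calls to the robot, and variables do not carry over. Pictures are saved under pics/ and viewed, at most 10 in all, crops included, and the job is handed in when it is done.

```bash
mkdir -p pics; ls; cat > h.py <<'E'
import numpy as np,cv2
from rig import *
def ray(name,u,v,cal=None):
    c=cal or get_calibration(name); f=210/np.tan(np.radians(c["vertical_fov"])/2)
    d=np.array([u-c["cx"],v-c["cy"]],float); T=np.array(c["T"])
    if name=="wrist":
        r=np.hypot(*d); a=r/f; w=np.array([*(d/max(r,1e-9)*np.sin(a)),np.cos(a)])
    else: w=np.array([*(d/f),1.])
    return T[:3,3],T[:3,:3]@w
def onz(name,u,v,z,cal=None):
    o,d=ray(name,u,v,cal); return o+d*(z-o[2])/d[2]
E
python3 - <<'E'
from h import *
a=camera("top")
for t in ["mark","bath","edge_mid","lid_front"]:
    for r in cut_out("top",t)[:2]:
        ys,xs=np.nonzero(r["region"]); print(t,round(r["conf"],2),r["bbox"],[onz("top",u,v,.152).round(3) for u,v in [(xs.mean(),ys.mean())]], cv2.minAreaRect(np.c_[xs,ys].astype(np.int32)))
b=camera("scene")
cv2.imwrite("pics/a.png",a[...,::-1]);cv2.imwrite("pics/b.png",b[...,::-1])
print(get_obs())
for n in ("top","scene"): print(get_calibration(n))
E
```

```text
pics
mark 0.74 [364.0, 158.1, 425.7, 187.6] [array([ 0.515, -0.182,  0.152])] ((392.50006103515625, 171.5), (25.427120208740234, 56.1877326965332), 82.87498474121094)
bath 0.75 [164.5, 20.7, 417.4, 210.4] [array([0.632, 0.012, 0.152])] ((291.5211486816406, 117.50113677978516), (168.3620147705078, 239.9641571044922), 83.61583709716797)
edge_mid 0.64 [165.6, 21.1, 418.5, 213.0] [array([0.632, 0.012, 0.152])] ((291.4794921875, 117.82593536376953), (167.78402709960938, 240.0503387451172), 83.2901611328125)
edge_mid 0.51 [283.9, 220.2, 316.8, 252.8] [array([ 0.395, -0.013,  0.152])] ((300.0, 234.0), (30.0, 30.0), 90.0)
lid_front 0.76 [179.9, 40.3, 404.6, 174.9] [array([0.632, 0.011, 0.152])] ((289.97216796875, 106.05302429199219), (116.07633972167969, 214.7022247314453), 83.03652954101562)
{'time': 0.3, 'q': array([-1.50852275e+00,  5.27861902e-01,  1.43309292e+00,  1.25452635e-06,
        1.18138442e+00, -1.78507319e-01]), 'joint_velocities': array([ 0.00100717, -0.00228731, -0.00295257,  0.00051502,  0.00071527,
        0.00097059]), 'joint_torque': array([ 6.77420285e-04, -4.39566278e+
[... 375 characters left out ...]
dth': 0.08698189374557219}
{'vertical_fov': 51.46388167221855, 'cx': 275.3215884132572, 'cy': 204.11582444183253, 'T': array([[ 0.02293238, -0.99820816,  0.05526827,  0.40443351],
       [-0.99973225, -0.0230679 , -0.00181512,  0.03522986],
       [ 0.00308679, -0.05521184, -0.99846989,  0.95278439],
       [ 0.        ,  0.        ,  0.        ,  1.        ]])}
{'vertical_fov': 57.70137191218777, 'cx': 280.9549175783915, 'cy': 199.524775391999, 'T': array([[ 0.38100498,  0.77208783, -0.50864093,  0.81485684],
       [ 0.92452911, -0.31279338,  0.21772969, -0.11183803],
       [ 0.00900692, -0.55320944, -0.83299351,  0.70811895],
       [ 0.        ,  0.        ,  0.        ,  1.        ]])}
```

View pics/a.png

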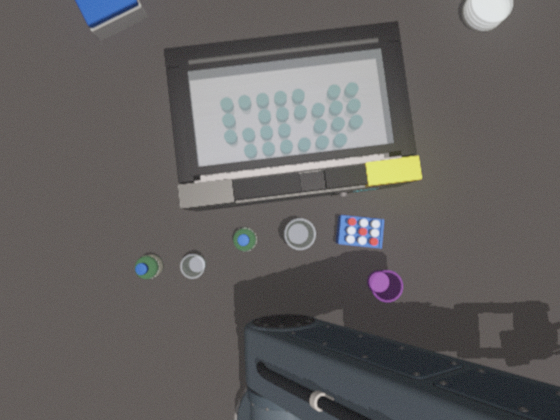

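View pics/b.png

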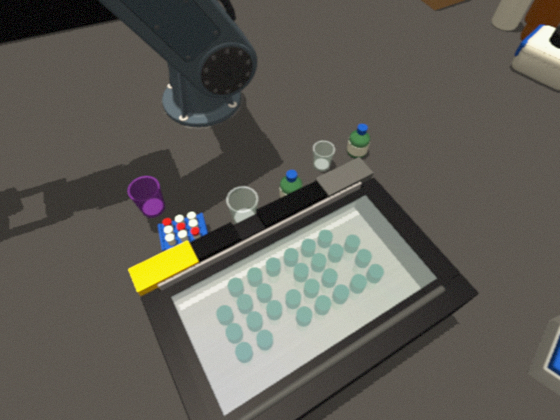

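Top view: yellow end piece at about (394,171), grey twin at about (206,192), and the black strip between them. There is a likely notch near (312,180). The rack (361,231) and beaker (300,234) stand in front of the bath.

```bash
cat > m.py <<'E'
from h import *
a=cv2.imread("pics/a.png")
hsv=cv2.cvtColor(a,cv2.COLOR_BGR2HSV)
y=cv2.inRange(hsv,(22,120,120),(38,255,255)); y[:120]=0;y[220:]=0
n,l,s,c=cv2.connectedComponentsWithStats(y); i=1+np.argmax(s[1:,4])
ys,xs=np.nonzero(l==i); box=cv2.boxPoints(cv2.minAreaRect(np.c_[xs,ys].astype(np.int32)))
P=np.array([onz("top",*p,.152) for p in box]); print("yellow",box.round(),P.round(4).tolist(),P.mean(0))
Y=onz("top",xs.mean(),ys.mean(),.152)
g=onz("top",206,192.5,.152); print("grey rough",g,np.linalg.norm(g-Y))
for p in [(178,183),(232,178),(235,200),(180,207),(301,172),(325,170),(302,193),(326,190)]: print(p,onz("top",*p,.151).round(4))
from scipy.spatial.transform import Rotation as R
o=get_obs(); print(R.from_quat(o["tool_rot"]).as_matrix().round(3))
cv2.imwrite("pics/c.png",cv2.resize(a[130:225,165:435],None,fx=2.9,fy=2.9,interpolation=cv2.INTER_CUBIC))
E
python3 m.py
```

```text
yellow [[364. 161.]
 [418. 155.]
 [421. 180.]
 [367. 187.]] [[0.5318, -0.1287, 0.152], [0.5467, -0.2283, 0.152], [0.4998, -0.2343, 0.152], [0.4851, -0.135, 0.152]] [ 0.51585145 -0.1815845   0.152     ]
grey rough [0.46723708 0.16195322 0.152     ] 0.3712247991342792
(178, 183) [0.4837 0.2143 0.151 ]
(232, 178) [0.4953 0.1149 0.151 ]
(235, 200) [0.4547 0.1083 0.151 ]
(180, 207) [0.4394 0.2091 0.151 ]
(301, 172) [ 0.5094 -0.0124  0.151 ]
(325, 170) [ 0.5142 -0.0567  0.151 ]
(302, 193) [ 0.4705 -0.015   0.151 ]
(326, 190) [ 0.4771 -0.0592  0.151 ]
[[ 0.971  0.238 -0.   ]
 [ 0.238 -0.971  0.001]
 [ 0.    -0.001 -1.   ]]
```

View pics/c.png

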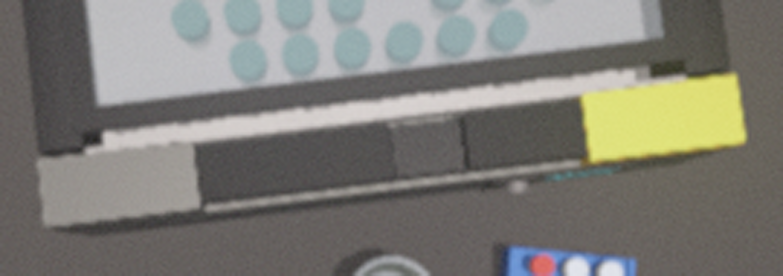

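The notch shows at crop x 390–465, about 26 mm from mid towards yellow. From the marks, edge_mid is about (0.4915, -0.010) and the bath yaw is about 8°. I'll set out to a point above the yellow piece with the gripper shut.

```bash
R='[0.956,-0.718,0,0,0,0,0.956,-0.718,0,0,0,0,0.956,-0.718,0,0,0,0,0.956,-0.718,0,0,0,0]'
python3 -m inch '[0.956,-0.718,0,0,0,0,0.956,-0.718,0,0,0,0,0.956,-0.718,0,0,0,0]' 0 20
python3 -m inch '[0.956,-0.718,0,0,0,0,0.956,-0.718,0,0,0,0,0.956,-0.718,0,0,0,0]'
python3 -m inch '[0.956,-0.718,0,0,0,0,0.956,-0.718,0,0,0,0,0.956,-0.718,0,0,0,0]'
python3 -m inch '[0.956,-0.718,0,0,0,0,0.956,-0.718,0,0,0,0,0.956,-0.718,0,0,0,0]'
python3 -m inch '[0.956,-0.718,0,0,0,0,0.956,-0.718,0,0,0,0,0.956,-0.718,0,0,0,0]'
python3 -m inch '[0.956,-0.718,0,0,0,0.064,0.956,-0.718,0,0,0,0.064,0.956,-0.718,0,0,0,0.064,0.956,-0.718,0,0,0,0.064,0.956,-0.718,0,0,0,0.064,0.956,-0.718,0,0,0,0.064]'
```

```text
time: 0.55
position: [0.212, -0.5276, 0.2439]
tool_rot: [0.993, 0.121, 0.001, -0.003]
ft_force: [-0.4, -0.8, -0.2]
grip_width: 0.0745
grip_force: 0.0
time: 0.8
position: [0.2724, -0.4536, 0.2443]
tool_rot: [0.993, 0.122, 0.0, -0.002]
ft_force: [-1.1, -0.1, -0.6]
grip_width: 0.0552
grip_force: 0.0
time: 1.05
position: [0.3327, -0.3804, 0.2445]
tool_rot: [0.993, 0.122, 0.0, -0.002]
ft_force: [0.3, 0.4, -0.2]
grip_width: 0.0349
grip_force: 0.0
time: 1.3
position: [0.3932, -0.3072, 0.2446]
tool_rot: [0.993, 0.122, 0.0, -0.001]
ft_force: [-0.3, -0.7, 0.0]
grip_width: 0.0146
grip_force: 0.0
time: 1.55
position: [0.4542, -0.2338, 0.2447]
tool_rot: [0.993, 0.122, 0.001, -0.0]
ft_force: [0.5, -0.7, -0.4]
grip_width: 0.0017
grip_force: 0.0
time: 2.05
position: [0.5118, -0.164, 0.2444]
tool_rot: [0.998, 0.07, -0.0, 0.0]
ft_force: [-0.3, 0.2, 0.6]
grip_width: 0.0002
grip_force: 0.0
```

```bash
python3 - <<'E'
from h import *
cal=get_calibration("wrist"); a=camera("wrist"); cv2.imwrite("pics/d.png",a[...,::-1])
r=cut_out("wrist","mark")
for k in r[:1]:
    ys,xs=np.nonzero(k["region"]); b=cv2.boxPoints(cv2.minAreaRect(np.c_[xs,ys].astype(np.int32)))
    print(k["conf"],b.round(),[onz("wrist",*p,.152,cal).round(4).tolist() for p in b])
import json; json.dump({k:np.array(v).tolist() for k,v in cal.items()},open("cal.json","w"))
E
```

```text
(no output)
```

View pics/d.png

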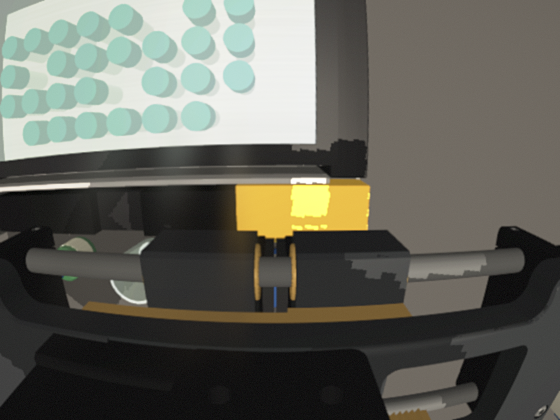

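The wrist view shows yellow from (237,186) to (369,182), with its inner edge at column 237. The notch edge is around (112–145,205), and the fingertip is hidden behind the gripper.

```bash
python3 - <<'E'
from h import *
import json; cal=json.load(open("cal.json"))
em=np.array([.4915,-.0098]);ex=np.array([.990,.140]);ey=np.array([-.14,.99])
for p,z in [((237,186),.152),((369,182),.152),((238,230),.152),((369,225),.152),((112,193),.15),((145,191),.15),((100,193),.15)]:
    w=onz("wrist",*p,z,cal); print(p,w.round(4),(w[:2]-em)@ex,(w[:2]-em)@ey)
E
python3 -m inch '[0,0,0.7,0,0,0,0,0,0.7,0,0,0,0,0,0.7,0,0,0,0,0,0.7,0,0,0]'
```

```text
(237, 186) [ 0.5328 -0.1322  0.152 ] 0.02377720252856185 -0.12700302097051988
(369, 182) [ 0.5499 -0.2289  0.152 ] 0.02715541750463284 -0.22505872563139526
(238, 230) [ 0.4994 -0.1368  0.152 ] -0.009943764336947606 -0.12679474447943467
(369, 225) [ 0.517  -0.2358  0.152 ] -0.006381517496282751 -0.22735827268520406
(112, 193) [ 0.5139 -0.0304  0.15  ] 0.01929420674823977 -0.023556788010547634
(145, 191) [ 0.5192 -0.0601  0.15  ] 0.020424357510517865 -0.0536781269422839
(100, 193) [ 0.5125 -0.0188  0.15  ] 0.019495411021723696 -0.011855814140022201
time: 2.48
position: [0.5117, -0.1637, 0.1881]
tool_rot: [0.998, 0.069, -0.001, -0.0]
ft_force: [1.1, -0.5, 0.9]
grip_width: 0.0005
grip_force: 0.0
```

```bash

python3 -m inch '[0.04,0,0.13,0,0,0,0.04,0,0.13,0,0,0,0.04,0,0.13,0,0,0,0.04,0,0.13,0,0,0]' | head -4
python3 -m inch '[0,0,0.0125,0,0,0,0,0,0.025,0,0,0,0,0,0.025,0,0,0]' | grep -E "pos|ft"
python3 -m inch '[0,0,0.0125,0,0,0,0,0,0.0125,0,0,0,0,0,0.0125,0,0,0]' | grep -E "pos|ft"
```

```text
time: 2.82
position: [0.5162, -0.1626, 0.1788]
tool_rot: [0.998, 0.07, 0.001, 0.0]
ft_force: [-0.3, -0.5, 0.4]
position: [0.5157, -0.1623, 0.1763]
ft_force: [-0.5, 0.5, -0.7]
position: [0.5157, -0.1623, 0.1751]
ft_force: [0.3, -0.1, 0.4]
```

```bash

python3 -m inch '[0,0,0.0125,0,0,0,0,0,0.0125,0,0,0,0,0,0.0125,0,0,0]' | grep -E "pos|ft"
python3 -m inch '[0,0,0.007,0,0,0,0,0,0.007,0,0,0,0,0,0.007,0,0,0]' | grep -E "pos|ft"
```

```text
position: [0.5158, -0.1624, 0.1744]
ft_force: [-1.0, 0.5, 2.1]
position: [0.5159, -0.1624, 0.1744]
ft_force: [-0.8, 1.6, 7.6]
```

Contact on yellow at TCP z 0.1744 (7.6 N). Sliding off towards the black edge.

```bash

python3 -m inch '[0,-0.1,0,0,0,0,0,-0.2,0,0,0,0,0,-0.3,0,0,0,0,0,-0.4,0,0,0,0,0,-0.48,0,0,0,0,0,-0.48,0,0,0,0]' | grep -E "pos|ft"
python3 -m inch '[0,-0.03,0,0,0,0,0,-0.06,0,0,0,0,0,-0.06,0.005,0,0,0,0,-0.06,0.01,0,0,0,0,-0.06,0.01,0,0,0]' | grep -E "pos|ft"
```

```text
position: [0.5089, -0.1219, 0.173]
ft_force: [-0.6, -0.5, -0.2]
position: [0.5095, -0.1196, 0.1725]
ft_force: [-0.3, -0.8, 0.5]
```

```bash

python3 -m inch '[0,0,0.006,0,0,0,0,0,0.006,0,0,0,0,0,0.006,0,0,0]' | grep -E "pos|ft"
python3 -m inch '[0,0,0.005,0,0,0,0,0,0.005,0,0,0,0,0,0.005,0,0,0]' | grep -E "pos|ft"
```

```text
position: [0.5096, -0.1197, 0.1724]
ft_force: [-0.2, 0.7, 2.5]
position: [0.5097, -0.1197, 0.1724]
ft_force: [-1.1, 0.6, 4.6]
```

```bash

python3 -m inch '[0,-0.1,0.003,0,0,0,0,-0.2,0.003,0,0,0,0,-0.3,0.003,0,0,0,0,-0.4,0.003,0,0,0,0,-0.4,0.003,0,0,0]' | grep -E "pos|ft"
python3 -m inch '[0,-0.1,0,0,0,0,0,-0.2,0,0,0,0,0,-0.3,0,0,0,0,0,-0.36,0,0,0,0,0,-0.36,0,0,0,0]' | grep -E "pos|ft"
for i in 1 2 3 4; do python3 -m inch '[0,-0.025,0,0,0,0,0,-0.05,0,0,0,0,0,-0.05,0,0,0,0]' | grep -E "pos|ft"; done
```

```text
position: [0.5059, -0.0867, 0.1724]
ft_force: [0.8, -0.9, 6.5]
position: [0.5018, -0.0584, 0.1724]
ft_force: [0.5, -0.6, 6.8]
position: [0.5015, -0.0552, 0.1723]
ft_force: [1.0, -3.0, 6.3]
position: [0.4993, -0.0503, 0.1714]
ft_force: [0.2, 0.9, 0.1]
position: [0.4984, -0.0464, 0.171]
ft_force: [-0.3, 0.1, 0.0]
position: [0.4986, -0.043, 0.1715]
ft_force: [-0.3, -1.2, 0.2]
```

Dropped into the notch at y≈-0.052, and I'm now near its centre. Pressing the release.

```bash

python3 -m inch '[0,0,0.03,0,0,0,0,0,0.06,0,0,0,0,0,0.09,0,0,0,0,0,0.09,0,0,0]' | grep -E "pos|ft"
python3 -m inch '[0,0,0.02,0,0,0,0,0,0.04,0,0,0,0,0,0.06,0,0,0,0,0,0.06,0,0,0]' | grep -E "pos|ft"
python3 -m inch '[0,0,0.02,0,0,0,0,0,0.04,0,0,0,0,0,0.05,0,0,0,0,0,0.05,0,0,0]' | grep -E "pos|ft"
```

```text
position: [0.4986, -0.0435, 0.1639]
ft_force: [-0.8, 0.1, 0.5]
position: [0.499, -0.0436, 0.1597]
ft_force: [-0.4, -0.2, 1.1]
position: [0.499, -0.0436, 0.1556]
ft_force: [0.1, -0.1, 3.4]
```

```bash

python3 -m inch '[0,0,0.0125,0,0,0,0,0,0.0125,0,0,0,0,0,0.0125,0,0,0]' | grep -E "pos|ft"
python3 -m inch '[0,0,0.0125,0,0,0,0,0,0.0125,0,0,0,0,0,0.0125,0,0,0]' | grep -E "pos|ft"
python3 -m inch '[0,0,0.0125,0,0,0,0,0,0.0125,0,0,0,0,0,0.0125,0,0,0]' | grep -E "pos|ft"
python3 - <<'E'
from h import *
cv2.imwrite("pics/e.png",camera("scene")[...,::-1])
E
```

```text
position: [0.4991, -0.0436, 0.1547]
ft_force: [-0.9, -0.4, 3.0]
position: [0.4991, -0.0436, 0.1543]
ft_force: [-0.7, 0.1, 8.2]
position: [0.4991, -0.0437, 0.1542]
ft_force: [-2.6, 0.4, 15.8]
```

View pics/e.png

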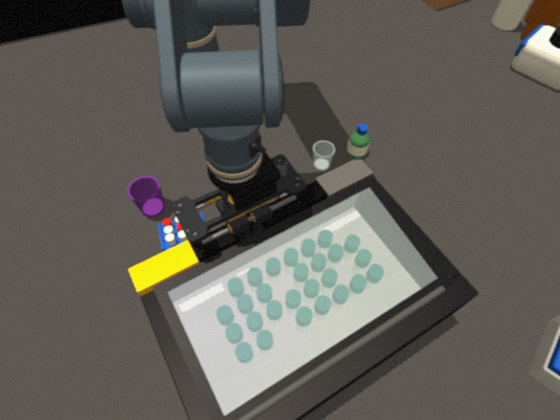

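The scene view shows the gripper over the edge near (240,215), the lid raised and the other items standing. The tab is at its hard stop: TCP 0.1542, 18.2 mm below the strip contact, at 16 N. Moving clear, straight up.

```bash

python3 -m inch '[0,0,-0.1,0,0,0,0,0,-0.3,0,0,0,0,0,-0.6,0,0,0,0,0,-1,0,0,0,0,0,-1,0,0,0,0,0,-1,0,0,0]' | grep -E "time|pos|ft"
python3 -m inch '[0,0.8,-0.9,0,0,0,0,0.8,-0.9,0,0,0,0,0.8,-0.9,0,0,0,0,0.8,-0.9,0,0,0,0,0.8,-0.9,0,0,0]' | grep -E "time|pos|ft"
python3 -m inch '[0,1,-0.2,0,0,0,0,1,-0.2,0,0,0,0,1,-0.2,0,0,0,0,1,-0.2,0,0,0,0,1,-0.2,0,0,0,0,1,-0.2,0,0,0]' | grep -E "time|pos|ft"
python3 - <<'E'
from h import *
a=camera("scene");b=camera("top")
cv2.imwrite("pics/f.png",np.hstack([cv2.resize(a,(400,300)),cv2.resize(b,(400,300))])[...,::-1])
E
```

```text
time: 9.37
position: [0.4999, -0.0437, 0.234]
ft_force: [-0.3, 0.0, -0.6]
time: 9.78
position: [0.507, -0.1067, 0.3032]
ft_force: [-0.3, 0.1, 0.1]
time: 10.28
position: [0.5179, -0.184, 0.3188]
ft_force: [0.2, -0.7, -0.4]
```

View pics/f.png

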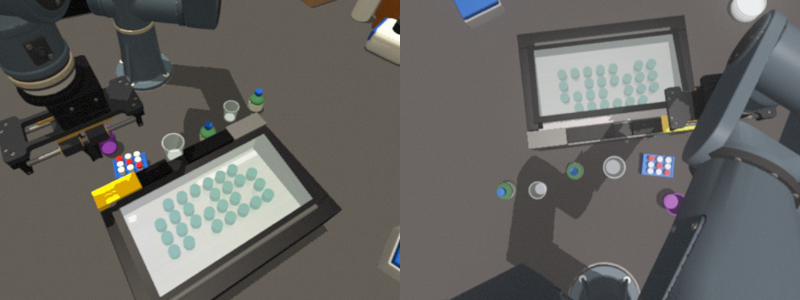

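Both views show the gripper clear, the lid raised with its front gap showing, and the rack, bottle and beaker where they stood. Handing in.

```bash
python3 -c "
from rig import *
print(hand_in())"
```

```text
the job is handed in; nothing more can be done
None
```

The job is handed in at about 10.4 s: I touched the yellow end piece, slid onto the black edge, found the notch, and pressed the release to its hard stop, leaving the lid ajar, the arm clear, and the rack, bottle and beaker unmoved.

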